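# Clamp the degassing pot shut

### The job

The lid is already on the steel degassing pot. Push the blue clamp strap round with the outside of a finger until it lies right across the lid, fully home in its catch, then push the red cam lever all the way down so that the lid is clamped. Nothing is to be gripped or lifted: leave the lid seated and everything else on the bench where it stands, and finish clear of it all.

Things in the scene. Friction and masses are not known exactly. Their poses are not given: they have to be found in the camera images.
- pot: Steel pot on a 220 x 150 x 12 mm base plate, fixed to the bench. Origin: centre of the plate's underside, at bench level. Its x axis runs from the catch (front, -x) to the strap's hinge post (radius 11 mm, at x = +88 mm, y = 0); z is up. The pot is a cylinder of radius 66 mm about the origin, lid top 95 mm up. A brass pipe stub sticks out on the -y side to y = -88 mm, 45 mm up.
- catch (a point): Dark steel catch that takes the strap's free end, at x = -79 to -91 mm of the pot: a square post at y = -13.5 to -25.5 mm with a lip over the strap out to y = +10.5 mm, top 125 mm above the bench, open towards the pot's +y. This point: middle of the lip's top, at pot x = -85 mm, y = 0.
- lid: Loose round aluminium lid, radius 66 mm, 10 mm thick above the pot's rim, about 450 g, located by a spigot 6 mm deep with 2 to 3 mm of play. Origin: centre of the underside of the disc, 85 mm above the bench when seated. It has no handle and is not to be lifted.
- strap (a joint): Swing of the blue strap about the vertical hinge post, rad. 0 = fully home across the middle of the lid and in the catch (a firm stop); it grows as the strap is swung open to the pot's +y side, at most 1.8. At angle a the strap points from the hinge along (-cos a, +sin a) in the pot's x, y. Stays where left; moving it takes about 0.25 N m.
- strap_hinge (a point): Point on the hinge axis of the strap, at mid-height of the strap (109 mm above the bench).
- strap_end (a point): Free end of the blue strap, mid-height and mid-width. The strap is a flat bar 180 mm long from the hinge axis, 22 mm wide, 14 mm thick, underside 102 mm and top 116 mm above the bench (7 mm over the lid). To close it, push on the flat side that faces away from the catch.
- lever (a joint): Red cam lever on the strap, rad. 0 = fully raised, 1.1 rad (63 deg) above level; 1.1 = fully down, level above the strap (a firm stop). It swings in the vertical plane of the strap, its tip going towards the strap's hinge and down. At value b it stands 1.1 - b above level. Stays where left; needs 0.4 to 0.65 N m (7 to 12 N at 55 mm from its pivot).
- lever_pivot (a point): Pivot axis of the cam lever, on the strap, 88 mm from the strap's hinge axis, 130 mm above the bench; small steel cheeks about it reach 139 mm.
- lever_tip (a point): Outer end of the red lever, 78 mm from its pivot, on its centre line. The lever is a straight bar 18 mm wide and 10 mm thick (5 mm either side of the line), clear from 12 mm to 78 mm from its pivot. Fully raised its tip is about 200 mm above the bench; fully down its top is 135 mm up.
- foot: Black rubber pressing foot, 26 mm across, under the strap below the lever's pivot. The cam drives it down by up to 4.4 mm; it hangs 2 to 3 mm over the lid while the lever is raised, and presses on the lid when the lever is down. Origin: at the level of the strap's underside.
- seal_ring: Bystander: loose orange ring, 64 mm across, 8 mm high, lying by the pot's +y side. Origin: centre of its underside.
- squat_jar: Bystander: white jar with blue cap, 52 mm across, 50 mm high, by the pot's -y side. Origin: centre of its underside.
- spanner: Bystander: loose steel spanner, 150 mm long, lying flat. Origin: underside, near its middle.
- amber_bottle: Bystander: amber bottle, 64 mm across, 130 mm high. Origin: centre of its underside.
- beaker: Bystander: glass beaker, 72 mm across, 90 mm high. Origin: centre of its underside.
- white_bottle: Bystander: white bottle with red cap, 60 mm across, 120 mm high. Origin: centre of its underside.
- flange: Bystander: steel blanking flange, 70 mm across, 42 mm high. Origin: centre of its underside.

How it is judged:
On the way, in this order (a step that is already met when the one before it is completed fails the run):
1. the strap is swung fully home across the lid, the lever still up (value of joint strap below 0.06 rad and value of joint lever below 0.6 rad), for 0.2 s.
2. the cam lever is pushed fully down (value of joint lever above 1 rad and value of joint strap below 0.06 rad), for 0.2 s.
At the end, for the whole second after the job is handed in: The strap is home within 0.06 rad, the lever is within 0.1 rad of fully down, the foot presses on the lid with over 4 N, and the lid is still seated (within 10 mm of the pot's axis, not raised by 7 mm or more) (all of step 2 and contact force between foot and lid above 4 N and linear speed of lid below 0.02 m/s and not (z of lid in the frame of pot above 0.092 m or horizontal distance between lid and pot above 0.01 m)); the robot touches nothing.
It fails at once if the lever is pushed down before the strap is home (value of joint lever above 0.7 rad and value of joint strap above 0.1 rad).
It fails at once if the lid is lifted or pushed off its seat (z of lid in the frame of pot above 0.092 m or horizontal distance between lid and pot above 0.01 m).
It fails at once if a bystander is moved by more than 25 mm (distance of any of seal_ring, squat_jar, spanner, amber_bottle, beaker, white_bottle, flange from where it was at the start of the episode above 0.025 m).
It also fails if it takes over 48 s, if anything falls off the work surface, if the arm or the gripper's body presses on something with over 40 N, if the wrist force passes 120 N, or if a joint passes its speed limit or range.

### The arm

A 7-joint arm with a two-finger parallel gripper is mounted at the origin on the work surface. World frame = base frame: x ahead of the robot, y to its left, z up, the work surface at z = 0. Lengths are in m, angles in rad, forces in N, time in s.
With the tool pointing down it reaches from about 0.4 to 0.85 m from the base axis. Payload 4.5 kg.
Tool frame: the origin (TCP) lies between the finger pads; the fingertips stand 14 mm ahead of it and the grasp point (between the pads) lies 5 mm behind it; x points along the fingers, z is the direction in which the jaws open and shut, and the axes are right-handed (so a half turn about x gives the same grasp; the last joint's range is limited). The gripper opens to 88 mm and grips with 3 to 60 N. Pads are 18 mm wide; open, the fingers measure 123 mm over their backs; the gripper's body (75 mm by 187 mm) begins 45 mm behind the grasp point.
Start: joints at [1.346, 0.689, -0.195, 1.565, 0.157, 0.902, -0.215], TCP at [0.16, -0.604, 0.253] pointing down, gripper open.
Joint ranges: [-3.01, 3.01], [-0.46, 2.08], [-1.47, 1.51], [0.13, 2.56], [-1, 4.14], [0.04, 2.09], [-2.66, 2.66]. Speed limits (rad/s): [2.57, 2.57, 3.14, 3.14, 3.14, 3.14, 3.14].

### API

Orientations are given as a unit quaternion [x, y, z, w].
In Python, from plant import r, cams gives the robot as it stands.
- The arm moves only by the tool apply_moves, never from a script. Its arguments are lists of equal length, an entry for each row: "travel": the shift along the world's x, y, z in cm, a list of three; "roll": the turn about the world's z in degrees; "gripper": the finger opening in cm, from 0 to 8.81. In form: {"travel": [[x, y, z], ...], "roll": [roll, ...], "gripper": [gripper, ...]}. A call has exactly 8 rows; each row is the pose to reach, as a shift and turn from the pose commanded when the call began; what a row does not reach only later rows make up. A row lasts 1/12 s, in which the tool goes at most 41.7 mm and 7.16 degrees, less where a joint would pass 70% of its speed; a pose out of reach is approached as far as the arm can. A call with a gripper value outside its range is refused whole. The fingers move at their own pace and stop on an object; "newtons" is the grip in N (left out, the last holds). Time passes only in rows, so rows that repeat a pose let the fingers close, or fill a call up. It gives the time, the measured TCP pose, the force and the opening at its end, in the units of the state.
- r.get_state(): the state, without advancing time (a new reading comes with each control period).
- cams.snapshot(name): name is "side" or "top" or "wrist"; returns a dict with "image" (400x640x3 uint8, red, green, blue), "fx", "fy", "cx", "cy" (pixels), "R" (3x3) and "t" (3): a world point X has camera coordinates R X + t. Camera axes: x right, y down, z forward; pixel columns grow to the right and rows downward; lengths in m; the calibration is good to about 2 mm. A picture is of the moment at which its call begins. There is no depth.
- r.finish_job(): hands the job in, once; it reports no verdict.
The state is a dict: "clock": time; "q": joint angles; "qd": joint speeds; "joint_torque": joint torques, N m; "tool_pos": TCP position; "eef_rot": TCP orientation; "contact_force": force on the tool from outside, world axes, zero at the start; "moment": the same for the moment, N m; "opening": opening from 0.0 (shut) to 1.0 (fully open).
Only numpy, scipy, OpenCV 4.12 (cv2) and the standard library are available. Lean on these libraries where they do the work, as an engineer would, in place of code of your own. Each camera call takes 0.05 s, during which the arm holds its last target. There are 200 camera calls.

## Working session

There is one attempt and no reset: what is moved stays moved. The work goes in short steps, Python scripts to look and compute and a tool call to move; the robot and the scene stay as the last step left them, time stands still between calls to the robot, and variables do not carry over. Pictures are saved under pics/ and viewed, about 8 in all and at most 12, crops included, and the job is handed in when it is done.

Besides the shell and the picture viewer there is one more tool, called in YAML: its name, and indented under it one key for each argument. apply_moves: Moves the arm, as the interface text tells. Its arguments: {"type":"object","properties":{"travel":{"type":"array","items":{"type":"array","items":{"type":"number"}}},"roll":{"type":"array","items":{"type":"number"}},"gripper":{"type":"array","items":{"type":"number"}},"newtons":{"type":"number"}},"required":["travel","roll","gripper"]}

```bash
mkdir -p pics; ls; python3 - <<'E'
from plant import r,cams
import cv2
s=r.get_state(); print({k:s[k] for k in ('clock','tool_pos','eef_rot','contact_force','opening')})
for n in ('top','side'):
    d=cams.snapshot(n); cv2.imwrite(f'pics/{n}0.png',d['image'][:,:,::-1]); print(n,d['fx'],d['cx'],d['cy'],d['R'],d['t'])
E
```

```text
pics
{'clock': 0.0, 'tool_pos': array([ 0.15974384, -0.60360415,  0.25191543]), 'eef_rot': array([ 0.43163865,  0.56090062, -0.43092012,  0.55980927]), 'contact_force': array([ 0.20958374, -0.20162285,  0.04783008]), 'opening': 0.9996570225626575}
top 429.7989547128116 317.39762067217856 201.0940971547624 [[-0.02569703 -0.99964799  0.00660061]
 [-0.99154892  0.02464782 -0.12737039]
 [ 0.12716286 -0.00981787 -0.99183326]] [-0.01252969  0.50004718  1.15838368]
side 365.3651789959751 319.64815434628196 201.5169059190139 [[ 0.99838035 -0.05427979  0.01704039]
 [-0.03025059 -0.76016025 -0.64903104]
 [ 0.0481827   0.64746436 -0.76057105]] [-0.50887324  0.10663282  1.03698825]
```

View pics/top0.png

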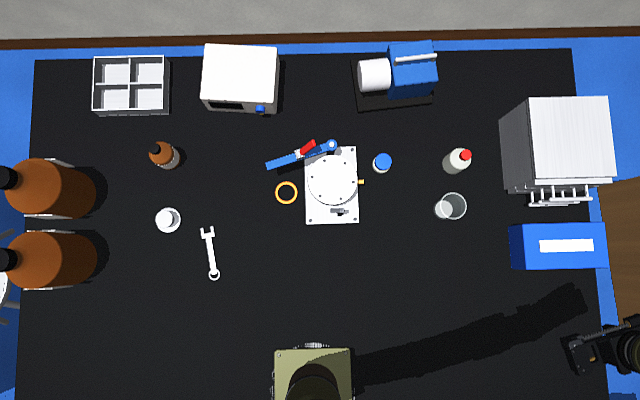

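View pics/side0.png

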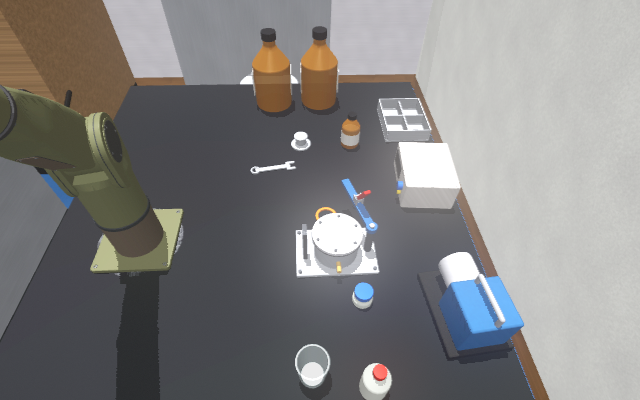

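The top view shows the pot at about (331,182). The hinge is at (333,145), the strap end at (267,167), the catch at (338,211) and the red lever at about (307,147). The strap is open roughly 1.3 rad, and the world +x axis runs up the image. Next I'll measure these.

```bash
cat > h.py <<'E'
import cv2,numpy as np
from plant import r,cams
def ray(d,u,v,z):
    R,t=d['R'],d['t']; c=-R.T@t
    w=R.T@np.array([(u-d['cx'])/d['fx'],(v-d['cy'])/d['fy'],1]); return c+w*(z-c[2])/w[2]
def proj(d,X):
    p=d['R']@np.asarray(X)+d['t']; return np.array([d['fx']*p[0]/p[2]+d['cx'],d['fy']*p[1]/p[2]+d['cy']])
def mask(d,lo,hi,box):
    h=cv2.cvtColor(d['image'],cv2.COLOR_RGB2HSV); m=cv2.inRange(h,lo,hi); o=np.zeros_like(m)
    x0,y0,x1,y1=box; o[y0:y1,x0:x1]=m[y0:y1,x0:x1]; return o
def pts(m): return np.argwhere(m>0)[:,::-1].astype(float)
E
python3 - <<'E'
from h import *
d=cams.snapshot('top')
m=mask(d,(100,120,60),(125,255,255),(255,130,345,175)); p=pts(m)
W=np.array([ray(d,u,v,.116)[:2] for u,v in p]); 
c,s,a=cv2.minAreaRect(W.astype(np.float32)*1000); print('strap rect',c,s,a,'\n',cv2.boxPoints((c,s,a)))
p=pts(mask(d,(0,150,80),(10,255,255),(280,130,345,175))); print('red',len(p),p.min(0),p.max(0), p[p[:,0].argmin()],p[p[:,0].argmax()])
# plate
g=cv2.cvtColor(d['image'],cv2.COLOR_RGB2GRAY)[135:235,295:366]
m=(g>110).astype(np.uint8)
cs,_=cv2.findContours(m,cv2.RETR_EXTERNAL,cv2.CHAIN_APPROX_NONE); k=max(cs,key=cv2.contourArea)[:,0]+[295,135]
rc=cv2.minAreaRect(k.astype(np.float32)); print('plate px',cv2.boxPoints(rc),rc)
for q in cv2.boxPoints(rc): print(ray(d,*q,.012))
im=cv2.resize(d['image'][125:235,250:370],None,fx=6,fy=5.4,interpolation=cv2.INTER_CUBIC)
a=im
s=cams.snapshot('side'); b=cv2.resize(s['image'][160:290,270:400],None,fx=4.5,fy=4.5,interpolation=cv2.INTER_CUBIC)
cv2.imwrite('pics/c1.png',cv2.resize(a,(720,594))[:,:,::-1]); cv2.imwrite('pics/c2.png',b[:,:,::-1])
E
```

```text
strap rect (610.8806762695312, 14.484268188476562) (31.270729064941406, 195.58985900878906) 18.62100601196289 
 [[564.8372   102.16729 ]
 [627.29034  -83.18371 ]
 [656.92413  -73.19875 ]
 [594.471    112.152245]]
red 125 [300. 139.] [315. 154.] [300. 149.] [315. 142.]
plate px [[303.1106  140.76146]
 [361.82452 139.03459]
 [364.27917 222.4918 ]
 [305.56525 224.21867]] ((333.69488525390625, 181.6266326904297), (83.4933090209961, 58.73930740356445), 88.31531524658203)
[0.67753381 0.01111354 0.012     ]
[ 0.67859676 -0.15753154  0.012     ]
[ 0.43847227 -0.15507628  0.012     ]
[0.43777538 0.00939596 0.012     ]
```

View pics/c1.png

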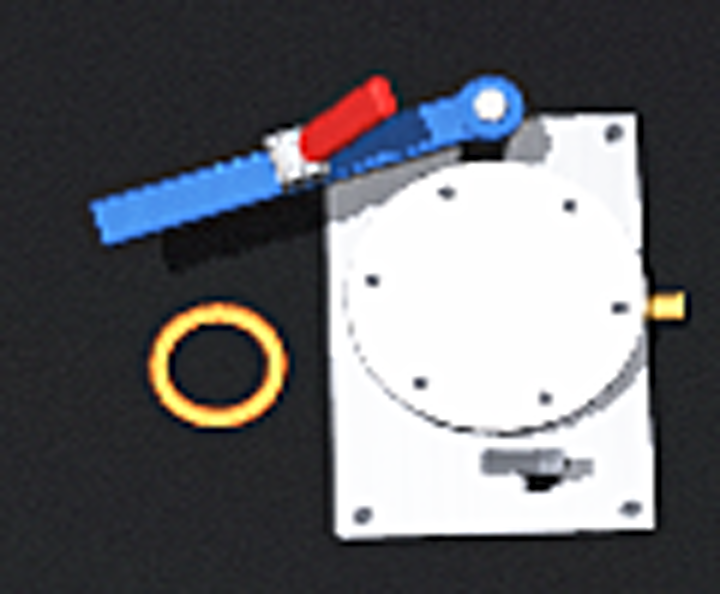

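View pics/c2.png

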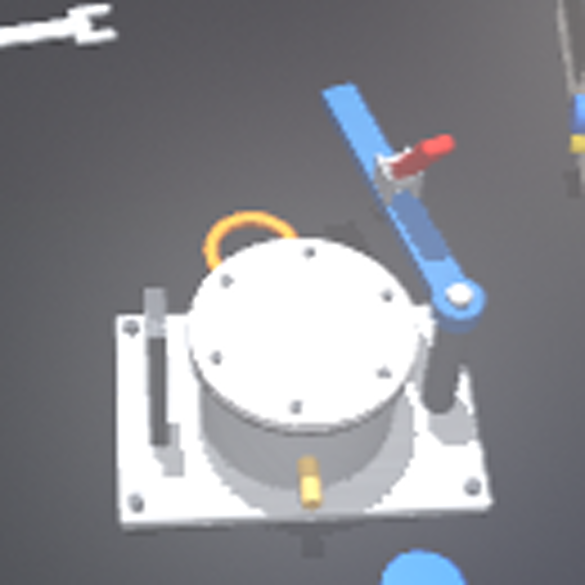

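The crops show the hinge bolt at top px (331.7,144.1) and the strap end corners at (265,162.8) and (268,170.4). The lid centre is at (332.5,180.2). The plate corners are at (355.8,145.9), (359.2,222.8) and (306.2,225).

```bash
python3 - <<'E'
from h import *
d=cams.snapshot('top'); s=cams.snapshot('side')
hp=ray(d,331.7,144.1,.122); l=ray(d,332.5,180.2,.095)
e=(ray(d,265,162.8,.116)+ray(d,268,170.4,.116))/2
print('top hinge',hp,'lid',l,'end',e,np.linalg.norm((e-hp)[:2]),np.linalg.norm((hp-l)[:2]))
cs=[ray(d,*q,.012) for q in [(355.8,145.9),(359.2,222.8),(306.2,225)]]; print(cs,'plate c',(cs[0]+cs[2])/2, 'yaw',np.degrees(np.arctan2(*((cs[0]-cs[1])[:2][::-1]))),np.degrees(np.arctan2(*((cs[2]-cs[1])[:2][::-1])))-90)
S=lambda u,v:(270+u/4.5,160+v/4.5)
hs=ray(s,*S(460,293),.122); ls=ray(s,*S(304,333),.095); es=ray(s,*S(340,90),.116)
print('side hinge',hs,'lid',ls,'end',es)
print('side plate',[ray(s,*S(*q),.012) for q in [(120,523),(490,507),(118,317)]])
print('top red tip',ray(d,250+383/6,125+92/5.4,.2),'side red tip',ray(s,*S(447,144),.2))
for n,p in (('jar',(383,162)),('ring',(286,193)),('catchlip',(250+535/6,125+462/5.4))): print(n,ray(d,*p,{'jar':.05,'ring':.008,'catchlip':.125}[n]))
print('side ring',ray(s,*S(248,240),.008))
E
```

```text
top hinge [ 0.63666198 -0.06534398  0.122     ] lid [ 0.54607966 -0.06581386  0.095     ] end [0.58240042 0.10551242 0.116     ] 0.17926579769677972 0.09058353891394667
[array([ 0.6588123 , -0.13947457,  0.012     ]), array([ 0.4379667 , -0.14081285,  0.012     ]), array([0.43554362, 0.0076705 , 0.012     ])] plate c [ 0.54717796 -0.06590203  0.012     ] yaw 0.3471971678989809 0.9349193683078028
side hinge [ 0.63803957 -0.06834265  0.122     ] lid [ 0.55043903 -0.07313552  0.095     ] end [0.58699768 0.09851092 0.116     ]
side plate [array([ 0.441434  , -0.14455551,  0.012     ]), array([ 0.65864178, -0.14377682,  0.012     ]), array([0.44215387, 0.00296031, 0.012     ])]
top red tip [ 0.62218189 -0.01858536  0.2       ] side red tip [ 0.62741704 -0.02464269  0.2       ]
jar [ 0.60161231 -0.20896352  0.05      ]
ring [0.52795818 0.06288011 0.008     ]
catchlip [ 0.46200141 -0.07901134  0.125     ]
side ring [0.52958728 0.06561784 0.008     ]
```

```bash
python3 - <<'E'
from h import *
from scipy.spatial.transform import Rotation as Ro
q=r.get_state()['eef_rot']; print(Ro.from_quat(q).as_matrix().round(3))
d=cams.snapshot('top'); s=cams.snapshot('side')
print('box front base top-cam',[ray(d,u,v,0) for u,v in((205,108),(272,114))],'side',[ray(s,u,v,0) for u,v in((403,194),(410,200),(455,206))])
E
```

```text
[[-0.     0.967  0.256]
 [ 0.001  0.256 -0.967]
 [-1.    -0.    -0.001]]
box front base top-cam [array([0.78589936, 0.29568606, 0.        ]), array([0.763171  , 0.10039548, 0.        ])] side [array([0.78373638, 0.14064053, 0.        ]), array([0.80073886, 0.11469134, 0.        ]), array([0.93616323, 0.08467052, 0.        ])]
```

apply_moves:
  travel:
    - [1.9,2.9,1]
    - [3.9,5.8,2]
    - [5.8,8.7,3]
    - [7.8,11.6,4]
    - [9.7,14.5,5]
    - [11.7,17.4,5]
    - [13.6,20.3,5]
    - [15.6,23.1,5]
  roll: [4,8,12,16,20,24,28,31]
  gripper: [0,0,0,0,0,0,0,0]
  newtons: 20

```text
clock: 1.07
tool_pos: [0.3165, -0.3717, 0.3032]
eef_rot: [0.265, 0.655, -0.265, 0.656]
contact_force: [0.1, -0.3, -0.2]
opening: 0.417
```

apply_moves:
  travel:
    - [1.9,2.9,0]
    - [3.9,5.8,0]
    - [5.8,8.7,0]
    - [7.8,11.6,0]
    - [9.7,14.5,0]
    - [11.7,17.4,0]
    - [13.6,20.3,0]
    - [15.6,23.1,0]
  roll: [4,8,12,16,20,24,28,31]
  gripper: [0,0,0,0,0,0,0,0]

```text
clock: 1.73
tool_pos: [0.4726, -0.1406, 0.303]
eef_rot: [0.08, 0.702, -0.08, 0.703]
contact_force: [0.8, -0.3, -0.1]
opening: 0.008
```

apply_moves:
  travel:
    - [1.9,2.9,0]
    - [3.9,5.8,0]
    - [5.8,8.7,0]
    - [7.8,11.6,0]
    - [9.7,14.5,0]
    - [11.7,17.4,0]
    - [13.6,20.3,0]
    - [15.6,23.0,0]
  roll: [4,8,12,16,20,24,28,31]
  gripper: [0,0,0,0,0,0,0,0]

```text
clock: 2.4
tool_pos: [0.6285, 0.0895, 0.3028]
eef_rot: [-0.111, 0.698, 0.111, 0.698]
contact_force: [-0.0, -0.4, 0.7]
opening: 0.008
```

apply_moves:
  travel:
    - [0.5,0.2,-3]
    - [0.6,0.2,-6]
    - [0.6,0.2,-9]
    - [0.6,0.2,-12]
    - [0.6,0.2,-13]
    - [0.6,0.2,-14]
    - [0.6,0.2,-14]
    - [0.6,0.2,-14]
  roll: [0,0,0,0,0,0,0,0]
  gripper: [0,0,0,0,0,0,0,0]

```text
clock: 3.07
tool_pos: [0.6347, 0.0901, 0.1638]
eef_rot: [-0.109, 0.698, 0.11, 0.699]
contact_force: [-1.3, -0.0, 0.4]
opening: 0.002
```

```bash
python3 - <<'E'
from h import *
s=cams.snapshot('side'); w=cams.snapshot('wrist')
b=cv2.resize(s['image'][130:290,270:430],(560,560),interpolation=cv2.INTER_CUBIC)
cv2.imwrite('pics/s2.png',b[:,:,::-1]); 
print(r.get_state()['tool_pos'],r.get_state()['q'])
E
```

```text
[0.63512634 0.09026749 0.16461431] [ 0.07996119  0.86409507 -0.55681493  1.5826442   0.56134375  0.85575987
 -0.38276885]
```

View pics/s2.png

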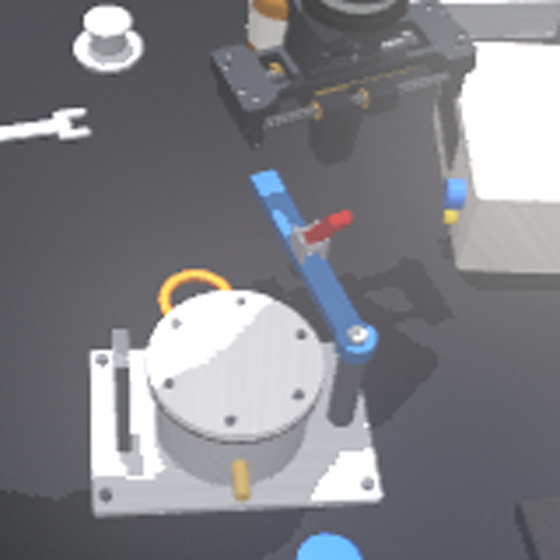

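The side view shows the closed fingers about (340,135), behind the strap end at (268,185), clear of both the strap and the white box. Next comes the arc table.

```bash
python3 - <<'E'
import numpy as np
h=np.array([.6375,-.067]); c=np.array([.635,.0903])
for a in list(np.linspace(1.26,0,17)):
    p=h+.15*np.array([-np.cos(a),np.sin(a)])+.0285*np.array([np.sin(a),np.cos(a)])
    print(round(a,3),(100*(p-c)).round(2),round(np.degrees(1.26-a),1))
E
```

```text
1.26 [-1.62 -0.58] 0.0
1.181 [-2.81 -0.77] 4.5
1.102 [-3.98 -1.06] 9.0
1.024 [-5.12 -1.44] 13.5
0.945 [-6.23 -1.9 ] 18.0
0.866 [-7.29 -2.46] 22.6
0.788 [-8.31 -3.09] 27.1
0.709 [-9.28 -3.8 ] 31.6
0.63 [-10.19  -4.59] 36.1
0.551 [-11.04  -5.45] 40.6
0.473 [-11.81  -6.37] 45.1
0.394 [-12.51  -7.34] 49.6
0.315 [-13.13  -8.37] 54.1
0.236 [-13.67  -9.45] 58.7
0.157 [-14.12 -10.56] 63.2
0.079 [-14.48 -11.71] 67.7
0.0 [-14.75 -12.88] 72.2
```

apply_moves:
  travel:
    - [0,0,-1.5]
    - [0,0,-3]
    - [0,0,-4]
    - [0,0,-4.6]
    - [0,0,-4.6]
    - [0,0,-4.6]
    - [0,0,-4.6]
    - [0,0,-4.6]
  roll: [0,0,0,0,0,0,0,0]
  gripper: [0,0,0,0,0,0,0,0]

```text
clock: 3.83
tool_pos: [0.6345, 0.09, 0.1176]
eef_rot: [-0.109, 0.698, 0.11, 0.699]
contact_force: [0.1, 0.6, -0.1]
opening: 0.005
```

apply_moves:
  travel:
    - [-0.8,-0.3,0]
    - [-1.6,-0.6,0]
    - [-2.8,-0.8,0]
    - [-4.0,-1.1,0]
    - [-5.1,-1.4,0]
    - [-6.2,-1.9,0]
    - [-6.8,-2.2,0]
    - [-7.3,-2.5,0]
  roll: [0,0,4.5,9,13.5,18,20.3,22.6]
  gripper: [0,0,0,0,0,0,0,0]

```text
clock: 4.5
tool_pos: [0.5616, 0.0652, 0.1176]
eef_rot: [-0.245, 0.662, 0.245, 0.664]
contact_force: [1.6, 1.6, 0.5]
opening: 0.003
```

```bash
python3 - <<'E'
from h import *
s=cams.snapshot('side')
b=cv2.resize(s['image'][130:290,270:430],(560,560),interpolation=cv2.INTER_CUBIC)
cv2.imwrite('pics/s3.png',b[:,:,::-1]); st=r.get_state(); print(st['tool_pos'],st['contact_force'])
E
```

```text
[0.56053224 0.06434887 0.11741799] [-0.27328252  0.31367084  1.10782237]
```

View pics/s3.png

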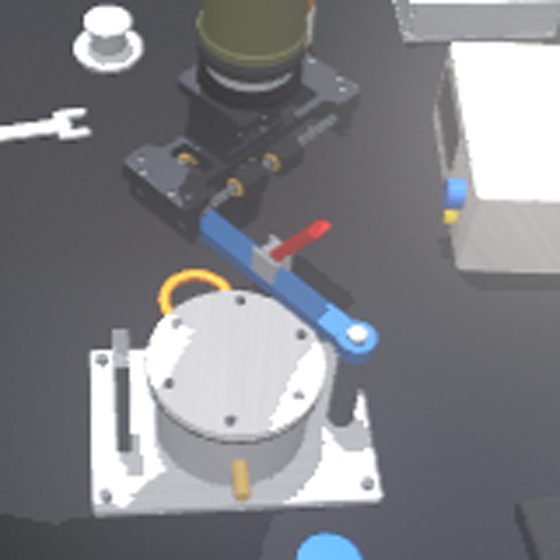

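The strap is moving with the finger: its end is at (205,220), and the fingers are on its far side with the lever still up. I'll continue the arc.

apply_moves:
  travel:
    - [-1.0,-0.6,0]
    - [-2.0,-1.3,0]
    - [-2.9,-2.1,0]
    - [-3.7,-3.0,0]
    - [-4.5,-3.9,0]
    - [-5.2,-4.8,0]
    - [-5.8,-5.9,0]
    - [-6.1,-6.4,0]
  roll: [4.5,9,13.5,18,22.5,27,31.5,33.8]
  gripper: [0,0,0,0,0,0,0,0]

```text
clock: 5.22
tool_pos: [0.5003, -0.0001, 0.1171]
eef_rot: [-0.427, 0.563, 0.427, 0.564]
contact_force: [2.3, 0.6, 0.8]
opening: 0.003
```

apply_moves:
  travel:
    - [-0.3,-0.6,0]
    - [-0.5,-1.2,0]
    - [-0.7,-1.7,0]
    - [-0.9,-2.3,0]
    - [-1.1,-2.8,0]
    - [-1.2,-3.2,0]
    - [-1.3,-3.6,0]
    - [-1.4,-3.8,0]
  roll: [2.3,4.5,6.8,9,11.3,13,14.5,16]
  gripper: [0,0,0,0,0,0,0,0]

```text
clock: 5.88
tool_pos: [0.4871, -0.037, 0.1172]
eef_rot: [0.501, -0.498, -0.501, -0.5]
contact_force: [1.2, 1.4, -0.3]
opening: 0.002
```

apply_moves:
  travel:
    - [0,-0.1,0]
    - [0,-0.2,0]
    - [0,-0.3,0]
    - [0,-0.4,0]
    - [0,-0.4,0]
    - [0,-0.5,0]
    - [0,-0.5,0]
    - [0,-0.5,0]
  roll: [0,0,0,0,0,0,0,0]
  gripper: [0,0,0,0,0,0,0,0]

```text
clock: 6.55
tool_pos: [0.4863, -0.0406, 0.117]
eef_rot: [-0.501, 0.498, 0.502, 0.5]
contact_force: [0.4, 4.5, 1.2]
opening: 0.002
```

apply_moves:
  travel:
    - [0,-0.1,0]
    - [0,-0.2,0]
    - [0,-0.3,0]
    - [0,-0.4,0]
    - [0,-0.5,0]
    - [0,-0.5,0]
    - [0,-0.5,0]
    - [0,-0.5,0]
  roll: [0,0,0,0,0,0,0,0]
  gripper: [0,0,0,0,0,0,0,0]

```text
clock: 7.22
tool_pos: [0.4863, -0.0409, 0.1172]
eef_rot: [-0.5, 0.495, 0.504, 0.501]
contact_force: [-0.4, 13.7, -1.2]
opening: 0.006
```

```bash
python3 - <<'E'
from h import *
s=cams.snapshot('side')
b=cv2.resize(s['image'][150:280,290:420],(560,560),interpolation=cv2.INTER_CUBIC)
cv2.imwrite('pics/s4.png',b[:,:,::-1]); st=r.get_state(); print(st['tool_pos'],st['contact_force'])
E
```

```text
[ 0.4863049  -0.04087042  0.11714675] [-0.56488838 13.3123146  -1.83691171]
```

View pics/s4.png

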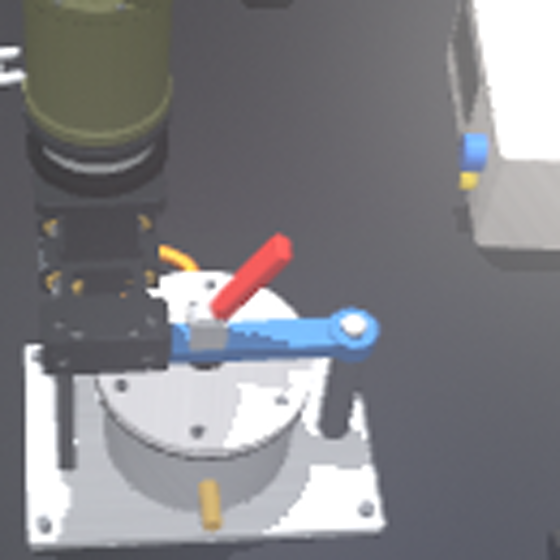

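The strap is against its stop: y stayed at -0.041 while the force rose from 4.5 to 13.7 N. The picture shows it straight across the lid with the lever up. Next I'll back off, rise, and get behind the lever.

apply_moves:
  travel:
    - [0,1,0]
    - [0,2,0]
    - [0,2.5,1]
    - [0,2.5,4]
    - [0,2.5,7.5]
    - [0,2.5,11]
    - [0,2.5,13]
    - [0,2.5,13.3]
  roll: [0,0,0,0,0,0,0,0]
  gripper: [0,0,0,0,0,0,0,0]

```text
clock: 7.93
tool_pos: [0.4872, -0.0222, 0.2529]
eef_rot: [0.502, -0.498, -0.499, -0.5]
contact_force: [-0.2, 0.4, 0.4]
opening: 0.004
```

apply_moves:
  travel:
    - [1,-1,0]
    - [2,-2,0]
    - [3,-3,0]
    - [4,-4,0]
    - [5,-4.6,0]
    - [5.7,-4.6,0]
    - [5.7,-4.6,0]
    - [5.7,-4.6,0]
  roll: [0,0,0,0,0,0,0,0]
  gripper: [0,0,0,0,0,0,0,0]

```text
clock: 8.6
tool_pos: [0.5423, -0.0677, 0.249]
eef_rot: [-0.501, 0.499, 0.502, 0.498]
contact_force: [-1.1, 0.4, 0.0]
opening: 0.003
```

```bash
python3 - <<'E'
from h import *
s=cams.snapshot('side'); st=r.get_state(); T=st['tool_pos']; print(T,st['contact_force'])
p=pts(mask(s,(95,90,60),(125,255,255),(290,200,382,245)))
W=np.array([ray(s,u,v,.116)[:2] for u,v in p]); print('blue',W.min(0),W.max(0)); 
W=W[W[:,0]<.61]; print(cv2.fitLine(W.astype(np.float32),cv2.DIST_HUBER,0,.01,.01).ravel())
h=np.array([.6375,-.068]); piv=np.array([h[0]-.088,.130])
for b in np.linspace(0,1.1,12):
    th=1.1-b; e=np.array([np.cos(th),np.sin(th)]); n=np.array([-e[1],e[0]])
    c=piv+.058*e+.005*n; print(round(b,2),(100*(c+[-.009,.014]-T[[0,2]])).round(2))
b=cv2.resize(s['image'][150:280,290:420],(560,560),interpolation=cv2.INTER_CUBIC)
cv2.imwrite('pics/s5.png',b[:,:,::-1])
E
```

```text
[ 0.54212439 -0.0675333   0.2492514 ] [ 0.24197867  0.7752264  -0.69907356]
blue [ 0.47162462 -0.08866835] [ 0.65232305 -0.05057959]
[ 0.9999955   0.002992    0.5385704  -0.07257061]
0.0 [ 2.02 -5.13]
0.1 [ 2.55 -5.37]
0.2 [ 3.05 -5.67]
0.3 [ 3.52 -6.02]
0.4 [ 3.95 -6.41]
0.5 [ 4.34 -6.84]
0.6 [ 4.69 -7.31]
0.7 [ 4.99 -7.81]
0.8 [ 5.23 -8.33]
0.9 [ 5.42 -8.88]
1.0 [ 5.56 -9.45]
1.1 [  5.64 -10.03]
```

View pics/s5.png

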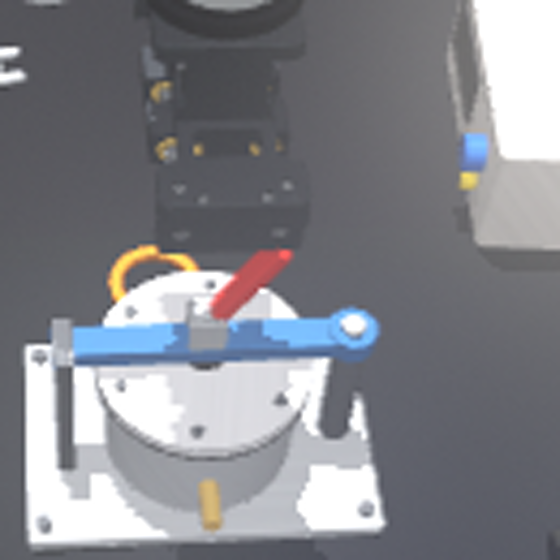

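The picture shows the strap in its catch at (62,340) and lying level. The fitted strap angle is 0.003 rad, and the lever is up with its tip at about (285,258). I'll go down behind the lever, then follow its arc.

apply_moves:
  travel:
    - [0,0,-2]
    - [0,0,-4]
    - [0,0,-5]
    - [0.7,0,-5.1]
    - [1.4,0,-5.1]
    - [2.0,0,-5.2]
    - [2.5,0,-5.4]
    - [3.0,0,-5.7]
  roll: [0,0,0,0,0,0,0,0]
  gripper: [0,0,0,0,0,0,0,0]

```text
clock: 9.32
tool_pos: [0.5734, -0.0676, 0.1939]
eef_rot: [0.501, -0.499, -0.501, -0.499]
contact_force: [-3.9, 0.8, 6.9]
opening: 0.011
```

apply_moves:
  travel:
    - [0.5,0,-0.3]
    - [0.9,0,-0.7]
    - [1.3,0,-1.1]
    - [1.5,0,-1.4]
    - [1.7,0,-1.7]
    - [1.85,0,-1.9]
    - [2.0,0,-2.1]
    - [2.0,0,-2.1]
  roll: [0,0,0,0,0,0,0,0]
  gripper: [0,0,0,0,0,0,0,0]

```text
clock: 9.98
tool_pos: [0.5933, -0.0676, 0.1724]
eef_rot: [-0.501, 0.499, 0.501, 0.499]
contact_force: [-2.4, 0.5, 3.5]
opening: 0.009
```

apply_moves:
  travel:
    - [0.1,0,-0.3]
    - [0.2,0,-0.6]
    - [0.35,0,-0.9]
    - [0.45,0,-1.2]
    - [0.55,0,-1.5]
    - [0.6,0,-1.8]
    - [0.6,0,-2.0]
    - [0.6,0,-2.2]
  roll: [0,0,0,0,0,0,0,0]
  gripper: [0,0,0,0,0,0,0,0]

```text
clock: 10.65
tool_pos: [0.5999, -0.0675, 0.1512]
eef_rot: [0.501, -0.498, -0.501, -0.5]
contact_force: [-3.7, -0.4, 8.9]
opening: 0.006
```

apply_moves:
  travel:
    - [0,0,-0.1]
    - [0,0,-0.2]
    - [0,0,-0.3]
    - [0,0,-0.4]
    - [0,0,-0.5]
    - [0,0,-0.6]
    - [0,0,-0.6]
    - [0,0,-0.6]
  roll: [0,0,0,0,0,0,0,0]
  gripper: [0,0,0,0,0,0,0,0]

```text
clock: 11.32
tool_pos: [0.6002, -0.0675, 0.149]
eef_rot: [0.502, -0.498, -0.5, -0.5]
contact_force: [-9.9, -2.6, 33.4]
opening: 0.01
```

The fingertip is at z = 0.135 m, which is the top of the lever when fully down, and the force is 33 N, so it is on the stop. I'll rise straight up, move off to the front, and check.

apply_moves:
  travel:
    - [0,0,1]
    - [0,0,3]
    - [0,0,6]
    - [0,0,10]
    - [0,0,13]
    - [-2,2,15]
    - [-4,5,15]
    - [-6,8,15]
  roll: [0,0,0,0,0,0,0,0]
  gripper: [0,0,0,0,0,0,0,0]

```text
clock: 11.98
tool_pos: [0.5399, 0.0123, 0.2955]
eef_rot: [-0.501, 0.498, 0.499, 0.501]
contact_force: [0.0, 0.9, -0.6]
opening: 0.005
```

apply_moves:
  travel:
    - [-1,3,0]
    - [-2,6,0]
    - [-3,9,0]
    - [-4,12,0]
    - [-5,14,0]
    - [-5,15,0]
    - [-5,15,0]
    - [-5,15,0]
  roll: [0,0,0,0,0,0,0,0]
  gripper: [0,0,0,0,0,0,0,0]

```text
clock: 12.65
tool_pos: [0.49, 0.1611, 0.2937]
eef_rot: [0.501, -0.499, -0.5, -0.499]
contact_force: [0.5, -0.8, 0.1]
opening: 0.001
```

```bash
python3 - <<'E'
from h import *
s=cams.snapshot('side'); d=cams.snapshot('top'); st=r.get_state(); print(st['tool_pos'],st['contact_force'])
a=cv2.resize(s['image'][160:290,270:400],(500,500),interpolation=cv2.INTER_CUBIC)
cv2.imwrite('pics/e.png',a[:,:,::-1])
p=pts(mask(s,(95,90,60),(125,255,255),(290,200,382,245)))
W=np.array([ray(s,u,v,.116)[:2] for u,v in p]); W=W[W[:,0]<.53]; print('strap',W.min(0),W.max(0))
p=pts(mask(s,(0,120,60),(10,255,255),(320,190,390,250)));W=np.array([ray(s,u,v,.135) for u,v in p]);print('red',len(p),W.min(0),W.max(0))
E
```

```text
[0.49007253 0.1597854  0.29338426] [-0.22148252  0.04088931 -0.22287765]
strap [ 0.47152592 -0.08599633] [ 0.52992679 -0.05841046]
red 151 [ 0.56209562 -0.08004164  0.135     ] [ 0.62617929 -0.06010413  0.135     ]
```

View pics/e.png

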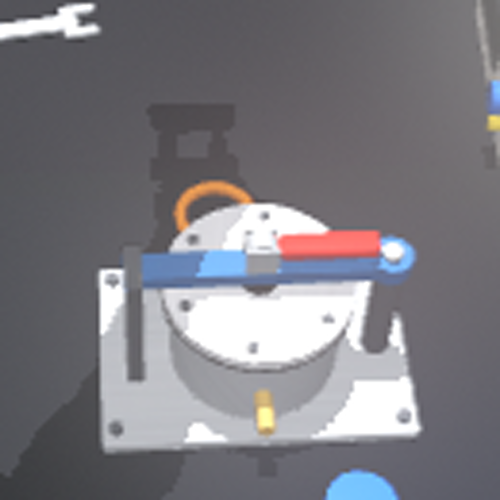

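The picture shows the red lever lying level along the strap, from (280,248) to (380,243), with its tip at x = 0.626 m (0.627 expected when fully down). The strap is in its catch, and the lid and ring look unmoved. The arm is clear of everything, so I'll hand in.

```bash
python3 -c "
from plant import r
print(r.finish_job())"
```

```text
the job is handed in; nothing more can be done
None
```

The strap is home in its catch, the lever is fully down, and the job is handed in; the arm's clock read 12.65 s after the last move. I pushed the strap round with the outside of the closed fingers, then pressed the lever down with the fingertips. No verdict was reported.

- **Strap:** the push ended on a firm stop. The finger held at y = -0.041 m while the force rose from 4.5 to 13.7 N. The strap's measured direction was 0.003 rad in world axes, against a pot angle of roughly 0.5 to 1 degree. The last picture shows its end in the catch.
- **Lever:** it reached its stop with the fingertips at z = 0.135 m and a force of 33 N upwards. Afterwards it lies level, with its tip at x = 0.626 m (0.627 m expected).
- **Lid and other things:** the lid looks seated, and the seal ring and the part of the spanner in view look unmoved. I did not measure any of them. I did not re-check the other bystanders at the end.
- **Arm:** it finished clear, about 0.23 m to the pot's +y side and 0.29 m up, with a force reading near zero.
- **Disagreement:** the two cameras differed by 4 to 9 mm on the first positions. I went by the force at each stop instead. I could not measure how hard the foot presses on the lid.

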